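# Refit the slicing disc's retaining clip on a vegetable cutter

### The job

Refit the retaining clip on the vegetable cutter: pick up the blue-tabbed clip, use it to press the red sprung washer down below the brass head of the spindle, and push the clip sideways into the spindle's groove until it snaps fully home, so that it stays there holding the washer down. Be gentle: press and push only as hard as the spring and the snap need (some 10 N), and leave the black-tabbed larger clip and everything else on the table where they are.

Things in the scene. Friction and masses are not known exactly. Their poses are not given: they have to be found in the camera images.
- machine: Vegetable cutter base without its lid, fixed: a stainless box 240 x 240 mm, top 98 mm above the table; origin under its centre on the table, z up. On it an upright spindle carries a slicing disc (180 mm across), a white hub (72 mm), a red sprung washer and on top a round brass head. The clip may come from any side.
- spindle_axis (a point): Point on the spindle's axis in the middle of the machine, 100 mm above the table; z up. The spindle with all it carries is locked at a slice setting anywhere from 0 to 24 mm up; the setting is not measured and must be felt: touch the washer. Brass head 22 mm across; at setting 0 it reaches from 148 to 155 mm above the table.
- groove_ref (a point): Where the groove's mid-height lies on the axis at setting 0, 144.5 mm above the table (the true groove is 0 to 24 mm higher). The groove is just under the brass head, 7 mm high (141 to 148 mm at setting 0), core 16 mm across; the shaft below it is 22 mm across. The free washer hides the groove.
- washer_ref (a point): Where the centre of the free washer's top lies at setting 0, 149 mm above the table (truly 0 to 24 mm higher). Red, flat, 60 mm across, 4 mm thick. Slides straight down up to 8.5 mm against its spring: starts at 3 N, 6 N at 7 mm, solid at 8.5 mm. A clip lying on it enters the groove when the washer is down by 6 to 8 mm.
- clip: The clip to fit: a flat C of steel, 5 mm thick, about 30 mm across, 50 g, with a blue grip tab; lies flat on the green board. Origin on its underside at the centre of its round opening, which lies on the spindle's axis when fitted; +x points out of the mouth (it is pushed along +x), z up.
- clip_eye (a point): Centre of the clip's opening, half-way up its 5 mm. Two sprung jaws end in round noses 6 mm ahead of it, 12.4 mm apart; they spread over the 16 mm core (about 10 N of push, while this point is 12 to 6 mm short of the axis) and snap behind it; then its back meets the core and the push climbs. At 20 mm or more short the noses are clear of the brass head.
- clip_tab (a point): Centre of the clip's blue grip tab, an upright block 20 mm along the clip's x, 12 mm along its y (grasp it across y), 40 mm high; 34 mm behind the clip's origin (x = -34 mm), 25 mm above its underside. Axes as the clip's. A firm grip (50 N) is safe. Pushed at the tab, the clip tips nose-down a little and loads the washer more: ease up to keep that near 6 N.
- board: Green cutting board, fixed, 190 x 280 x 12 mm, on which the two clips lie; origin under its centre.
- spare: Larger clip with a black tab, for another shaft; same kind of shape, about 40 mm across, tab of the same size; origin as the clip's. To be left where it lies.
- bowl: Steel bowl, 140 mm across, 60 mm high; origin under its centre.
- jar: Glass jar with a red cap, 64 mm across, 90 mm high; origin under its centre.
- ladle_grip (a point): Handle of a long steel spoon, 260 mm, lying on the table.
- pusher: White plastic food pusher, a cylinder 60 mm across and 120 mm high; origin under its centre.
- cup: White cup, 80 mm across, 80 mm high; origin under its centre.
- spare_disc: Spare slicing disc, 170 mm across, 22 mm high at its hub, lying on the table; origin under its centre.
Not all that is in view belongs to the job. What is shaped like the clip but purple is not meant.

How it is judged:
By the outcome, as a careful person would: the job done as asked, in the order asked, and still so for the second after the job is handed in, with the robot touching nothing.
It also fails if it takes over 67 s, if anything falls off the work surface, if the arm or the gripper's body presses on something with over 40 N, if the wrist force passes 120 N, or if a joint passes its speed limit or range.

### The arm

A 6-joint arm with a two-finger parallel gripper is mounted at the origin on the work surface. World frame = base frame: x ahead of the robot, y to its left, z up, the work surface at z = 0. Lengths are in m, angles in rad, forces in N, time in s.
With the tool pointing down it reaches from about 0.3 to 0.775 m from the base axis. Payload 14.6 kg.
Tool frame: the origin (TCP) lies midway between the tips of the shut fingers; the grasp point (between the pads) lies 19 mm behind it (ctrl.hold_point_z is the distance from the TCP to the grasp point, in m); z points along the fingers, x is the direction in which the jaws open and shut, and the axes are right-handed (so a half turn about z gives the same grasp; the last joint's range is limited). The gripper opens to 94 mm and grips with 3 to 60 N. Pads are 16 mm wide; open, the fingers measure 119 mm over their backs; the gripper's body (75 mm by 177 mm) begins 78 mm behind the grasp point.
Start: joints at [1.067, 0.3, 1.521, -0, 1.321, -0.067], TCP at [0.233, 0.498, 0.205] pointing down, gripper open.
Joint ranges: [-3.03, 3.03], [-0.79, 2.21], [0.23, 2.52], [-1.04, 4.18], [0, 3.07], [-2.55, 2.55]. Speed limits (rad/s): [2.22, 2.22, 2.57, 3.14, 3.14, 3.14].

### API

Orientations are given as [roll, pitch, yaw] about the fixed x, y, z axes, in that order (R = Rz(yaw) Ry(pitch) Rx(roll)).
In Python, from station import ctrl, viewer, ticket, nets gives the robot as it stands.
- The arm moves only by the tool carry_out, never from a script. Its argument "commands" is one flat list of numbers, 7 for each row, row after row: the closure, from -1 (fully open) to 1 (shut), so that 0 is half open, then the shift along the world's x, y, z in cm, then the turn, a rotation vector about the world's x, y, z in rad. In form: [gripper, tx, ty, tz, ax, ay, az, gripper, tx, ty, tz, ax, ay, az, ...]. A call has 1 to 12 rows; each row is the pose to reach, as a shift and turn from the pose measured when the call began; what a row does not reach only later rows make up. A row lasts 1/12 s, in which the tool goes at most 41.7 mm and 7.16 degrees, less where a joint would pass 70% of its speed; a pose out of reach is approached as far as the arm can. A call with a gripper value outside its range is refused whole. The fingers move at their own pace and stop on an object; "force" is the grip in N (left out, the last holds). Time passes only in rows, so rows that repeat a pose let the fingers close. It gives the time, the measured TCP pose, the force and the opening at its end, in the units of the state.
- ctrl.get_obs(): the state, without advancing time (a new reading comes with each control period).
- viewer.camera(name): name is "scene" or "top" or "wrist"; returns (picture, depth): 480x640x3 uint8, blue, green, red; 480x640 float32, m along the optical axis (not along the pixel's ray), 0 where there is no reading.
- viewer.camera_info(name): a dict with "fx", "fy", "cx", "cy" (pixels), "D" ([k1, k2, p1, p2, k3] as OpenCV has them; the pictures are not rectified), "R" (3x3) and "t" (3): a world point X has camera coordinates R X + t. Camera axes: x right, y down, z forward; pixel columns grow to the right and rows downward; lengths in m; the calibration is good to about 2 mm. A picture is of the moment at which its call begins: read the wrist's pose just before it. camera_info takes no time and is no camera call; for the wrist camera it gives the pose at the moment of the call.
- ticket.hand_in(): hands the job in, once; it reports no verdict.
Trained networks look in the newest picture that a camera, given by its name, has taken for a name from the list of things; names that differ only in an ending like _2 or _b are one class to them, and where a whole thing is asked for, a point or a joint stands for the part that bears it (a point fixed in the world has none). Each returns a list of dicts, best first, with "confidence" (0 to 1); they miss things now and then, are a little off and sometimes report something else, mostly with a low value. They report only what shows in the picture. A call takes as long as a camera call. They do not tell look-alikes from the thing itself.
- nets.silhouettes(camera, thing): "region" (480x640 bool, what is visible of it) and "extent" ([left, top, right, bottom] in pixels, round what is visible of it).
The state is a dict: "time_s": time; "qpos": joint angles; "joint_vel": joint speeds; "tau": joint torques, N m; "ee_pos": TCP position; "eef_rot": TCP orientation; "force": force on the tool from outside, world axes, zero at the start; "moment": the same for the moment, N m; "grip_width": finger opening in m.
Only numpy, scipy, OpenCV 4.12 (cv2) and the standard library are available. Lean on these libraries where they do the work, as an engineer would, in place of code of your own. Each camera call takes 0.05 s, during which the arm holds its last target. There are 200 camera calls.

## Working session

There is one attempt and no reset: what is moved stays moved. The work goes in short steps, Python scripts to look and compute and a tool call to move; the robot and the scene stay as the last step left them, time stands still between calls to the robot, and variables do not carry over. Pictures are saved under pics/ and viewed, about 8 in all and at most 12, crops included, and the job is handed in when it is done.

Besides the shell and the picture viewer there is one more tool, called after ">>>" by a JSON object that holds its "method" and its "body", one argument or row to a line. carry_out: Moves the arm, as the interface text tells. Its arguments: {"type":"object","properties":{"commands":{"type":"array","items":{"type":"number"}},"force":{"type":"number"}},"required":["commands"]}

```bash
mkdir -p pics; cat > h.py <<'E'
import numpy as np, cv2
from station import ctrl, viewer, ticket, nets
def px2w(info,u,v,z=None,d=None):
    K=np.array([[info['fx'],0,info['cx']],[0,info['fy'],info['cy']],[0,0,1.]])
    p=cv2.undistortPoints(np.array([[[u,v]]],float),K,np.array(info['D'],float))[0,0]
    r=np.array([p[0],p[1],1.]);R=np.array(info['R']);t=np.array(info['t'])
    o=-R.T@t; w=R.T@r
    s=d if d is not None else (z-o[2])/w[2]
    return o+s*w
def cloud(info,dep,mask):
    v,u=np.nonzero(mask&(dep>0))
    K=np.array([[info['fx'],0,info['cx']],[0,info['fy'],info['cy']],[0,0,1.]])
    p=cv2.undistortPoints(np.stack([u,v],1)[:,None].astype(float),K,np.array(info['D'],float))[:,0]
    P=np.c_[p,np.ones(len(p))]*dep[v,u][:,None]
    return (P-np.array(info['t']))@np.array(info['R']),u,v
E
python3 - <<'E'
from h import *
o=ctrl.get_obs();print({k:np.round(v,3) for k,v in o.items()}, ctrl.hold_point_z)
for c in('top','scene'):
    im,d=viewer.camera(c); cv2.imwrite(f'pics/{c}0.png',im)
    i=viewer.camera_info(c); print(c,i['fx'],np.round(-np.array(i['R']).T@np.array(i['t']),3))
    if c=='top':
        np.save('top_d.npy',d); cv2.imwrite('top.png',im)
        for n in('clip','spare','machine','washer_ref'):
            try:
                for r in nets.silhouettes(c,n)[:3]:
                    P,_,_=cloud(i,d,r['region']); print(n,round(r['confidence'],2),np.round(r['extent']),np.round(np.median(P,0),3),np.round(np.percentile(P,98,0),3),np.round(np.percentile(P,2,0),3))
            except Exception as e: print(n,e)
E
```

```text
{'time_s': np.float64(0.0), 'qpos': array([ 1.067,  0.3  ,  1.522, -0.   ,  1.321, -0.067]), 'joint_vel': array([ 0.001,  0.   ,  0.001, -0.001,  0.002,  0.   ]), 'tau': array([-4.0000e-03, -5.3182e+01, -3.5273e+01,  7.1000e-02,  2.4000e-02,
       -0.0000e+00]), 'ee_pos': array([0.233, 0.498, 0.205]), 'eef_rot': array([-3.142e+00,  1.000e-03,  1.134e+00]), 'force': array([ 0.127,  0.01 , -0.067]), 'moment': array([0.028, 0.027, 0.073]), 'grip_width': np.float64(0.094)} 0.0188
top 524.4244355117859 [ 0.268 -0.029  1.637]
spare 0.47 [425. 267. 437. 288.] [ 0.467 -0.353  0.02 ] [ 0.494 -0.334  0.061] [ 0.441 -0.366  0.01 ]
machine 0.91 [238. 204. 332. 298.] [0.523 0.097 0.102] [0.655 0.221 0.172] [ 0.41  -0.021  0.039]
washer_ref 0.59 [239. 206. 331. 298.] [0.523 0.097 0.102] [0.653 0.221 0.172] [ 0.41  -0.019  0.064]
scene 563.114126258215 [ 1.265 -0.696  1.158]
```

View pics/top0.png

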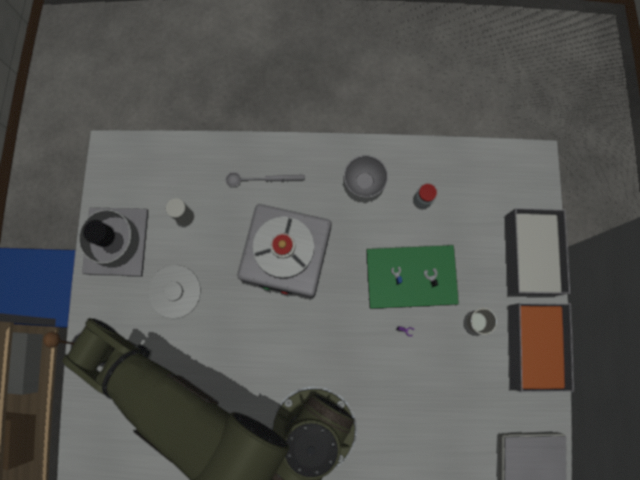

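View pics/scene0.png

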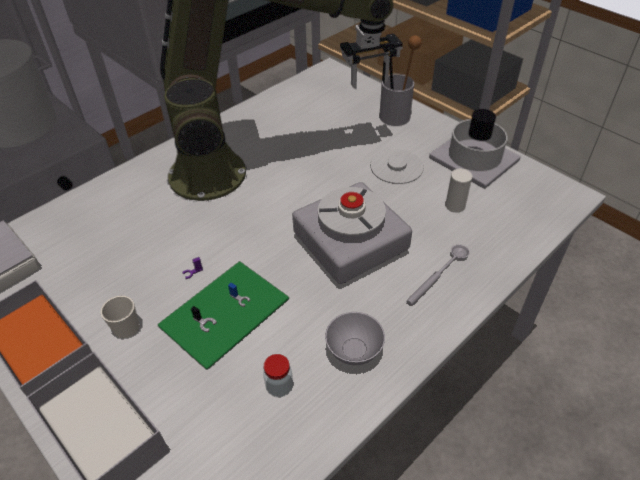

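The top view shows three look-alikes: blue-tabbed clip (397,277), black-tabbed spare (432,280) and purple one off the board (405,330). By the description I choose the blue one; next I measure it and check it in a crop.

```bash
python3 - <<'E'
from h import *
im=cv2.imread('top.png');d=np.load('top_d.npy');i=viewer.camera_info('top')
hsv=cv2.cvtColor(im,cv2.COLOR_BGR2HSV)
box=np.zeros((480,640),bool);box[255:300,380:415]=1
blue=box&(hsv[...,0]>105)&(hsv[...,0]<130)&(hsv[...,1]>120)
P,u,v=cloud(i,d,blue);print('blue',len(P),np.median(P,0),P.min(0),P.max(0),u.mean(),v.mean())
T=px2w(i,u.mean(),v.mean(),z=.05);print('tab',T)
grey=box&(hsv[...,1]<80)&(hsv[...,2]>90)
P,u,v=cloud(i,d,grey);print('ring',len(P),u.min(),u.max(),v.min(),v.max(),px2w(i,u.mean(),v.mean(),z=.017))
box[:]=0;box[225:265,262:305]=1
red=box&((hsv[...,0]<8)|(hsv[...,0]>172))&(hsv[...,1]>130)
brass=box&(hsv[...,0]>12)&(hsv[...,0]<35)&(hsv[...,1]>90)
for n,m in(('red',red),('brass',brass)):
    P,u,v=cloud(i,d,m);print(n,len(P),np.median(P,0),u.min(),u.max(),v.min(),v.max(),px2w(i,(u.min()+u.max())/2,(v.min()+v.max())/2,z=.16))
a=cv2.resize(im[250:345,375:450],None,fx=5,fy=5,interpolation=cv2.INTER_CUBIC)
b=cv2.resize(im[225:270,260:308],None,fx=8,fy=8,interpolation=cv2.INTER_CUBIC)
c=np.zeros((480,770,3),np.uint8);c[:475,:375]=a;c[:360,385:769]=b;cv2.imwrite('pics/crop1.png',c)
E
```

```text
blue 18 [ 0.45603389 -0.24705019  0.0538172 ] [ 0.44802795 -0.25071707  0.04045443] [ 0.46320844 -0.24313015  0.06136041] 398.77777777777777 279.5
tab [ 0.4561347 -0.247365   0.05     ]
ring 70 391 401 266 276 [ 0.48512133 -0.24368733  0.017     ]
red 220 [0.53302643 0.10086171 0.17063025] 273 291 235 253 [0.53677393 0.10254218 0.16      ]
brass 40 [0.53374838 0.10133047 0.17530394] 279 285 241 247 [0.53677393 0.10254218 0.16      ]
```

View pics/crop1.png

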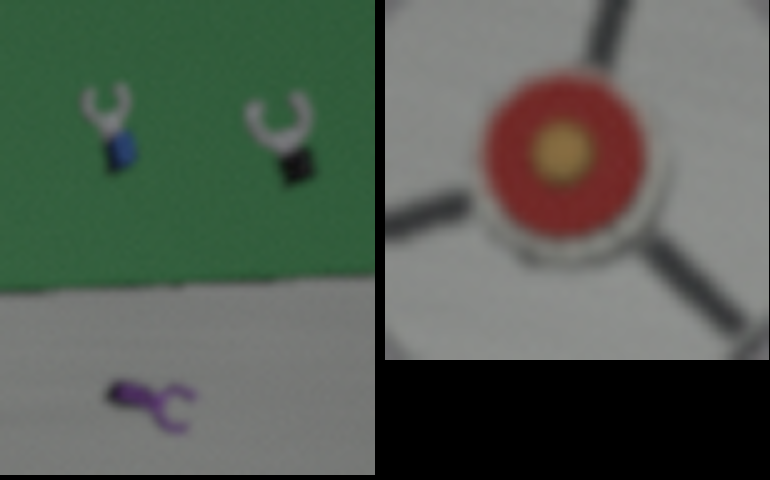

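The crop shows the blue tab at crop (118,148) with its ring at (108,105), well apart from the black one. It also shows the red washer and brass head, which sit about 20 mm up. Moving over the clip.

>>> {"method": "carry_out", "body": {
  "commands": [0,22.3,-74.5,5,0,0,0.56,0,22.3,-74.5,5,0,0,0.56,0,22.3,-74.5,5,0,0,0.56,0,22.3,-74.5,5,0,0,0.56,0,22.3,-74.5,5,0,0,0.56,0,22.3,-74.5,5,0,0,0.56,0,22.3,-74.5,5,0,0,0.56,0,22.3,-74.5,5,0,0,0.56,0,22.3,-74.5,5,0,0,0.56,0,22.3,-74.5,5,0,0,0.56,0,22.3,-74.5,5,0,0,0.56,0,22.3,-74.5,5,0,0,0.56]
}}

```text
time_s: 1.3
ee_pos: [0.3736, 0.0258, 0.2374]
eef_rot: [3.141, 0.0, 1.694]
force: [1.2, 1.1, 0.4]
grip_width: 0.0472
```

>>> {"method": "carry_out", "body": {
  "commands": [0,8.2,-27.3,0,0,0,0,0,8.2,-27.3,0,0,0,0,0,8.2,-27.3,0,0,0,0,0,8.2,-27.3,0,0,0,0,0,8.2,-27.3,0,0,0,0,0,8.2,-27.3,0,0,0,0,0,8.2,-27.3,0,0,0,0,0,8.2,-27.3,0,0,0,0,0,8.2,-27.3,0,0,0,0,0,8.2,-27.3,0,0,0,0]
}}

```text
time_s: 2.13
ee_pos: [0.4554, -0.2467, 0.2372]
eef_rot: [3.141, -0.0, 1.694]
force: [-0.4, -0.3, 0.3]
grip_width: 0.0466
```

```bash
python3 - <<'E'
from h import *
o=ctrl.get_obs();i=viewer.camera_info('wrist');im,d=viewer.camera('wrist');cv2.imwrite('pics/w1.png',im);np.save('w1.npy',d)
import pickle;pickle.dump(i,open('w1.pkl','wb'))
R=np.array(i['R']);print(o['time_s'],o['ee_pos'],o['eef_rot'],o['joint_vel'].max(),o['force'],'cam',-R.T@np.array(i['t']),R.T[:,2])
hsv=cv2.cvtColor(im,cv2.COLOR_BGR2HSV)
blue=(hsv[...,0]>105)&(hsv[...,0]<130)&(hsv[...,1]>120)
P,u,v=cloud(i,d,blue);print(len(P),np.percentile(P,[2,50,98],axis=0),u.min(),u.max(),v.min(),v.max())
top=P[P[:,2]>P[:,2].max()-.006];print('top',len(top),top.mean(0),cv2.minAreaRect((top[:,:2]*1000).astype(np.float32)))
E
```

```text
2.1333 [ 0.45539634 -0.24667941  0.23721816] [ 3.14100241e+00 -9.78851796e-05  1.69393444e+00] 0.019646535295369107 [-0.44265396 -0.2523272   0.26938093] cam [ 0.37026589 -0.25766544  0.41631926] [ 0.28822612  0.03605882 -0.9568832 ]
277 [[ 0.41702686 -0.30068765  0.0301062 ]
 [ 0.45055847 -0.24964197  0.05663783]
 [ 0.46403319 -0.20958218  0.36760284]] 32 638 193 479
top 9 [ 0.43083037 -0.24831717  0.36799651] ((430.2359924316406, -247.3870849609375), (6.550692558288574, 115.86759185791016), 9.522534370422363)
```

View pics/w1.png

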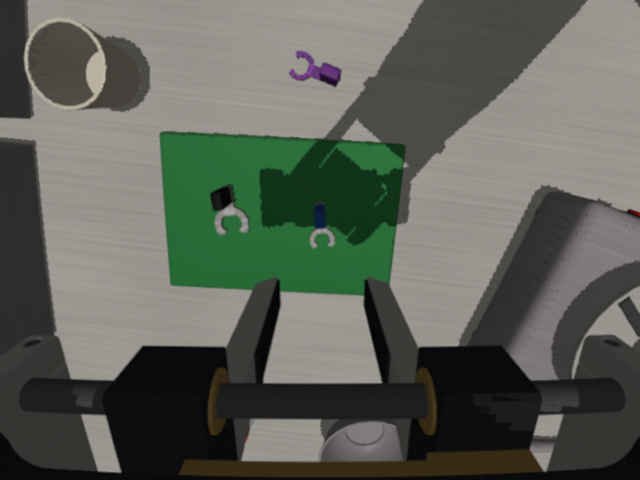

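Wrist view: the blue clip is in the shadow, with its tab at (320,215), its ring at (321,237) and the mouth down the picture (world +x). The spare is at (228,205) and the purple one at (315,68).

```bash
python3 - <<'E'
from h import *
import pickle
i=pickle.load(open('w1.pkl','rb'));im=cv2.imread('pics/w1.png');d=np.load('w1.npy')
hsv=cv2.cvtColor(im,cv2.COLOR_BGR2HSV)
box=np.zeros((480,640),bool);box[195:255,300:342]=1
green=(hsv[...,0]>45)&(hsv[...,0]<85)&(hsv[...,1]>80)
m=box&~green
P,u,v=cloud(i,d,m)
tab=P[:,2]>.03
print('n',tab.sum(),np.median(d[box]))
top=P[P[:,2]>.048];print('top',len(top),top.mean(0),cv2.minAreaRect((top[:,:2]*1000).astype(np.float32)))
blue=box&(hsv[...,0]>105)&(hsv[...,0]<130)&(hsv[...,1]>120); vv,uu=np.nonzero(blue);print('blue px',uu.min(),uu.max(),vv.min(),vv.max())
ring=box&(hsv[...,1]<60)&(hsv[...,2]>110); vv,uu=np.nonzero(ring);print('ring px',uu.min(),uu.max(),vv.min(),vv.max())
Q=np.array([px2w(i,a,b,z=.017)[:2] for a,b in zip(uu,vv)])*1000
# fit circle (mid-radius) by least squares
from scipy.optimize import least_squares
q=Q[Q[:,0]>Q[:,0].max()-26]
r=least_squares(lambda p:np.hypot(q[:,0]-p[0],q[:,1]-p[1])-p[2],[q[:,0].mean(),q[:,1].mean(),12]);print('circle',r.x,Q.min(0),Q.max(0))
c=cv2.resize(im[190:260,290:350],None,fx=8,fy=8,interpolation=cv2.INTER_CUBIC);cv2.imwrite('pics/c2.png',c)
E
```

```text
n 251 0.41567954
top 215 [ 0.45511499 -0.24955698  0.05610081] ((456.03802490234375, -249.5033721923828), (20.132884979248047, 11.88454818725586), 12.683989524841309)
blue px 315 325 204 227
ring px 310 334 228 247
circle [ 490.46573258 -242.59404346   12.16999113] [ 475.26118799 -257.04740953] [ 500.70482473 -227.5743873 ]
```

View pics/c2.png

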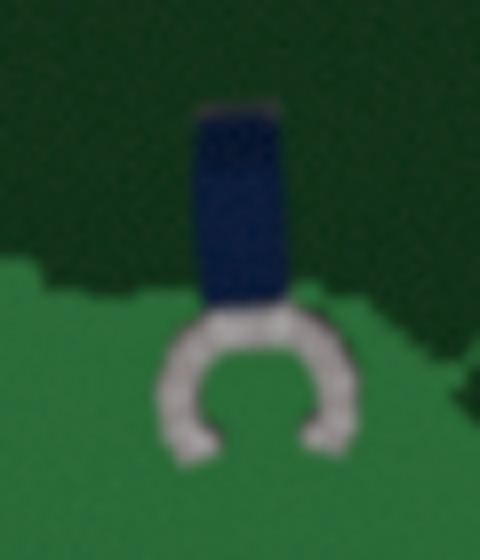

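The crop shows the blue tab with the C ring at its lower end, mouth away from the tab. The tab measures 20.1 x 11.9 mm and lies 35 mm from the ring centre, as described; clip yaw is about 0.20. Descending to grasp.

>>> {"method": "carry_out", "body": {
  "commands": [0,0.06,-0.28,-4,0,0,0.077,0,0.06,-0.28,-8,0,0,0.077,0,0.06,-0.28,-12,0,0,0.077,0,0.06,-0.28,-16,0,0,0.077,0,0.06,-0.28,-19,0,0,0.077,0,0.06,-0.28,-20.5,0,0,0.077,0,0.06,-0.28,-21.7,0,0,0.077,0,0.06,-0.28,-21.7,0,0,0.077,0,0.06,-0.28,-21.7,0,0,0.077]
}}

```text
time_s: 2.93
ee_pos: [0.4565, -0.2487, 0.0213]
eef_rot: [3.14, 0.001, 1.773]
force: [-0.5, 0.2, 0.9]
grip_width: 0.047
```

>>> {"method": "carry_out", "body": {
  "commands": [1,0,0,0,0,0,0,1,0,0,0,0,0,0,1,0,0,0,0,0,0,1,0,0,0,0,0,0,1,0,0,0,0,0,0,1,0,0,0,0,0,0,1,0,0,0,0,0,0,1,0,0,0,0,0,0],
  "force": 50
}}

```text
time_s: 3.6
ee_pos: [0.4566, -0.2488, 0.0216]
eef_rot: [3.14, 0.001, 1.773]
force: [-1.3, 0.6, 4.6]
grip_width: 0.0118
```

>>> {"method": "carry_out", "body": {
  "commands": [1,0,0,2,0,0,0,1,0,0,5,0,0,0,1,0,0,9,0,0,0,1,0.5,2,13,0,0,0,1,1,4,17,0,0,0,1,2,7,20,0,0,0,1,3,10,23,0,0,0,1,4,14,26,0,0,0,1,5,17,29,0,0,0,1,6,21,31,0,0,0,1,6,25,31.5,0,0,0,1,6.5,29,32,0,0,0]
}}

```text
time_s: 4.6
ee_pos: [0.5194, 0.0228, 0.3395]
eef_rot: [3.138, 0.001, 1.772]
force: [0.7, -0.7, -1.0]
grip_width: 0.012
```

>>> {"method": "carry_out", "body": {
  "commands": [1,1,4,0.5,0,0,0,1,1.3,6,1,0,0,0,1,1.3,6,1,0,0,0,1,1.3,6,1,0,0,0]
}}

```text
time_s: 4.93
ee_pos: [0.5324, 0.0837, 0.3492]
eef_rot: [3.138, 0.002, 1.774]
force: [-0.5, -0.2, -1.3]
grip_width: 0.0117
```

```bash
python3 - <<'E'
from h import *
import pickle
o=ctrl.get_obs();i=viewer.camera_info('wrist');im,d=viewer.camera('wrist');cv2.imwrite('pics/w2.png',im);np.save('w2.npy',d);pickle.dump(i,open('w2.pkl','wb'))
print(o['time_s'],o['ee_pos'],o['eef_rot'],o['force'],o['grip_width'])
hsv=cv2.cvtColor(im,cv2.COLOR_BGR2HSV)
red=((hsv[...,0]<8)|(hsv[...,0]>172))&(hsv[...,1]>130)
n,l,s,c=cv2.connectedComponentsWithStats(red.astype(np.uint8));print(s[1:][s[1:,4]>100])
E
```

```text
4.9333 [0.53239395 0.08365052 0.34923388] [3.13841584e+00 1.55010737e-03 1.77392811e+00] [-0.49277818 -0.19207984 -1.31431532] 0.01165894710670595
[[ 311  197   55   54 1990]
 [   0  257   35   38 1083]]
```

View pics/w2.png

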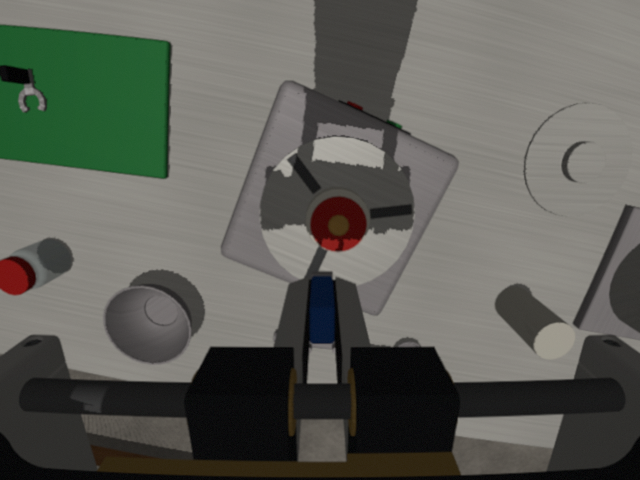

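The wrist view shows the clip held by its blue tab at (322,310). The red washer is centred near (338,224) with the brass head on it, and both have clear space around them.

```bash
python3 - <<'E'
from h import *
import pickle
i=pickle.load(open('w2.pkl','rb'));im=cv2.imread('pics/w2.png');d=np.load('w2.npy')
hsv=cv2.cvtColor(im,cv2.COLOR_BGR2HSV)
box=np.zeros((480,640),bool);box[190:256,305:372]=1
red=box&((hsv[...,0]<8)|(hsv[...,0]>172))&(hsv[...,1]>130)
brass=box&(hsv[...,0]>12)&(hsv[...,0]<30)&(hsv[...,1]>90)
P,_,_=cloud(i,d,red);zw=np.median(P[:,2]);print('washer z',zw,P.std(0))
Q,_,_=cloud(i,d,brass);print('brass',len(Q),np.median(Q,0))
for m,zz in((red,zw),(brass,zw+.006)):
    cs,_=cv2.findContours(cv2.morphologyEx(m.astype(np.uint8),cv2.MORPH_OPEN,np.ones((3,3))),0,2);c=max(cs,key=cv2.contourArea)[:,0]
    w=np.array([px2w(i,a,b,z=zz)[:2] for a,b in c])*1000
    print(len(c),cv2.fitEllipse(w.astype(np.float32)))
# machine deck height check and disc
g=np.zeros((480,640),bool);g[250:290,385:410]=1;P,_,_=cloud(i,d,g);print('near',np.percentile(P[:,2],[5,25,50,75,95]))
g[:]=0;g[225:260,240:255]=1;P,_,_=cloud(i,d,g);print('deck',np.percentile(P[:,2],[5,50,95]))
# table height
g[:]=0;g[150:200,440:500]=1;P,_,_=cloud(i,d,g);print('table',np.median(P[:,2]))
# held tab
b=(hsv[...,0]>105)&(hsv[...,0]<130)&(hsv[...,1]>120);b[:270]=0;b[:,:300]=0;b[:,345:]=0;P,u,v=cloud(i,d,b);print('tab',np.percentile(P,[5,50,95],axis=0),u.min(),u.max(),v.min(),v.max())
E
```

```text
washer z 0.1702374172694249 [0.01585725 0.01567394 0.00083573]
brass 323 [0.534331   0.1008808  0.17590026]
84 ((534.7606811523438, 101.14472198486328), (57.363365173339844, 58.23133850097656), 103.66654968261719)
34 ((534.2564697265625, 100.86103820800781), (20.239181518554688, 20.966583251953125), 109.25313568115234)
near [-0.00091256  0.00174331  0.09723182  0.09923074  0.13586042]
deck [0.09640343 0.09775498 0.09901492]
table 0.00036200081977702303
tab [[0.5218258  0.07650981 0.35437355]
 [0.5246505  0.08238375 0.38360555]
 [0.53881019 0.08811147 0.3853129 ]] 306 340 277 479
```

>>> {"method": "carry_out", "body": {
  "commands": [1,-2,0.3,-2,0,0,0,1,-4,0.6,-5,0,0,0,1,-5.3,0.67,-8,0,0,0,1,-5.3,0.67,-11,0,0,0,1,-5.3,0.67,-13.5,0,0,0,1,-5.3,0.67,-15,0,0,0,1,-5.3,0.67,-15.5,0,0,0,1,-5.3,0.67,-15.9,0,0,0,1,-5.3,0.67,-15.9,0,0,0,1,-5.3,0.67,-15.9,0,0,0]
}}

```text
time_s: 5.82
ee_pos: [0.4797, 0.0891, 0.191]
eef_rot: [3.137, 0.002, 1.772]
force: [0.8, 0.9, -0.7]
grip_width: 0.0116
```

```bash
python3 - <<'E'
from h import *
o=ctrl.get_obs();print(o['time_s'],o['ee_pos'],o['eef_rot'],o['force'],o['moment'])
im,d=viewer.camera('scene');i=viewer.camera_info('scene')
c=cv2.resize(im[170:240,300:400],None,fx=8,fy=8,interpolation=cv2.INTER_CUBIC);cv2.imwrite('pics/s2.png',c)
E
```

```text
5.8167 [0.47971026 0.08905306 0.19099605] [3.13748175e+00 1.74085316e-03 1.77194314e+00] [ 0.81663983  0.86067851 -0.69026246] [ 0.04603375 -0.00116089  0.01025026]
```

View pics/s2.png

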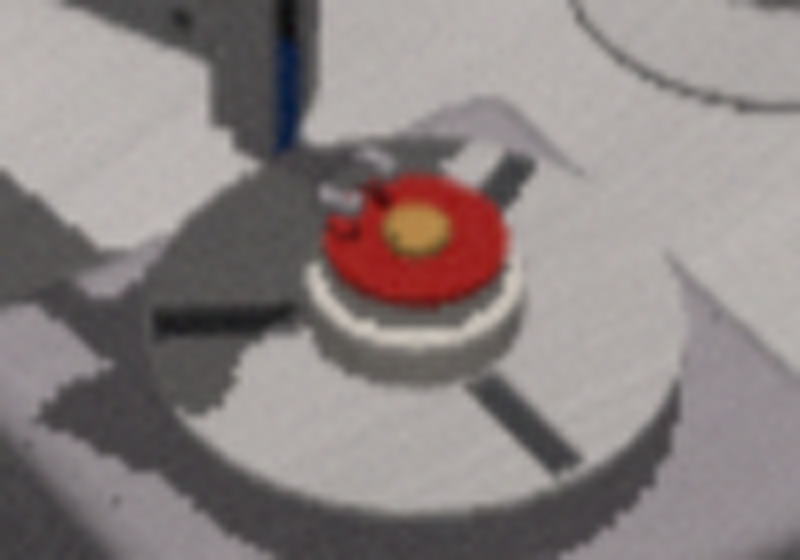

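The scene crop shows the two jaw noses level over the near rim of the red washer (crop 340-375, 165-200), pointing at the brass head (415,230). Now feeling for the washer.

>>> {"method": "carry_out", "body": {
  "commands": [1,0,0.13,-0.5,0,0,0,1,0,0.13,-0.8,0,0,0,1,0,0.13,-0.8,0,0,0,1,0,0.13,-0.8,0,0,0]
}}

```text
time_s: 6.2
ee_pos: [0.4797, 0.0905, 0.183]
eef_rot: [3.137, 0.002, 1.772]
force: [0.4, 0.4, 0.1]
grip_width: 0.0119
```

>>> {"method": "carry_out", "body": {
  "commands": [1,0,0,-0.1,0,0,0,1,0,0,-0.2,0,0,0,1,0,0,-0.2,0,0,0,1,0,0,-0.2,0,0,0]
}}

```text
time_s: 6.53
ee_pos: [0.4797, 0.0905, 0.181]
eef_rot: [3.137, 0.002, 1.772]
force: [-0.5, 0.9, -0.2]
grip_width: 0.0118
```

>>> {"method": "carry_out", "body": {
  "commands": [1,0,0,-0.1,0,0,0,1,0,0,-0.2,0,0,0,1,0,0,-0.2,0,0,0,1,0,0,-0.2,0,0,0]
}}

```text
time_s: 6.87
ee_pos: [0.4798, 0.0905, 0.1792]
eef_rot: [3.137, 0.002, 1.772]
force: [-0.5, -0.4, 1.4]
grip_width: 0.0117
```

>>> {"method": "carry_out", "body": {
  "commands": [1,0,0,-0.1,0,0,0,1,0,0,-0.1,0,0,0,1,0,0,-0.1,0,0,0]
}}

```text
time_s: 7.12
ee_pos: [0.4798, 0.0905, 0.1783]
eef_rot: [3.137, 0.002, 1.772]
force: [-1.1, -0.0, 2.9]
grip_width: 0.0115
```

>>> {"method": "carry_out", "body": {
  "commands": [1,0,0,-0.1,0,0,0,1,0,0,-0.1,0,0,0,1,0,0,-0.1,0,0,0]
}}

```text
time_s: 7.37
ee_pos: [0.4798, 0.0905, 0.1772]
eef_rot: [3.137, 0.002, 1.772]
force: [-1.2, -0.5, 3.0]
grip_width: 0.0119
```

>>> {"method": "carry_out", "body": {
  "commands": [1,0,0,-0.1,0,0,0,1,0,0,-0.1,0,0,0,1,0,0,-0.1,0,0,0]
}}

```text
time_s: 7.62
ee_pos: [0.4798, 0.0905, 0.1762]
eef_rot: [3.137, 0.002, 1.772]
force: [-1.6, 0.5, 3.0]
grip_width: 0.0116
```

>>> {"method": "carry_out", "body": {
  "commands": [1,0,0,-0.1,0,0,0,1,0,0,-0.2,0,0,0,1,0,0,-0.3,0,0,0,1,0,0,-0.42,0,0,0,1,0,0,-0.42,0,0,0,1,0,0,-0.42,0,0,0]
}}

```text
time_s: 8.12
ee_pos: [0.4798, 0.0905, 0.172]
eef_rot: [3.137, 0.002, 1.772]
force: [-3.0, -0.4, 5.3]
grip_width: 0.0119
```

```bash
python3 - <<'E'
from h import *
import pickle
F=[];M=[]
for k in range(5):
    im,d=viewer.camera('scene');o=ctrl.get_obs();F.append(o['force']);M.append(o['moment'])
print(o['ee_pos'],np.mean(F,0),np.std(F,0),np.mean(M,0))
c=cv2.resize(im[180:220,325:375],None,fx=14,fy=14,interpolation=cv2.INTER_CUBIC);cv2.imwrite('pics/s3.png',c)
i=viewer.camera_info('scene')
hsv=cv2.cvtColor(im,cv2.COLOR_BGR2HSV)
box=np.zeros((480,640),bool);box[185:215,335:368]=1
for n,m in(('red',((hsv[...,0]<8)|(hsv[...,0]>172))&(hsv[...,1]>130)),('brass',(hsv[...,0]>12)&(hsv[...,0]<30)&(hsv[...,1]>90))):
    P,_,_=cloud(i,d,box&m);print(n,len(P),np.median(P,0))
E
```

```text
[0.47983084 0.09054117 0.17207741] [-2.37771898 -1.10776714  5.30187162] [0.6817556  0.17677074 0.46727098] [0.04468038 0.30599785 0.0272373 ]
red 172 [0.54409999 0.10018949 0.1636532 ]
brass 48 [0.53874132 0.10038599 0.17661867]
```

View pics/s3.png

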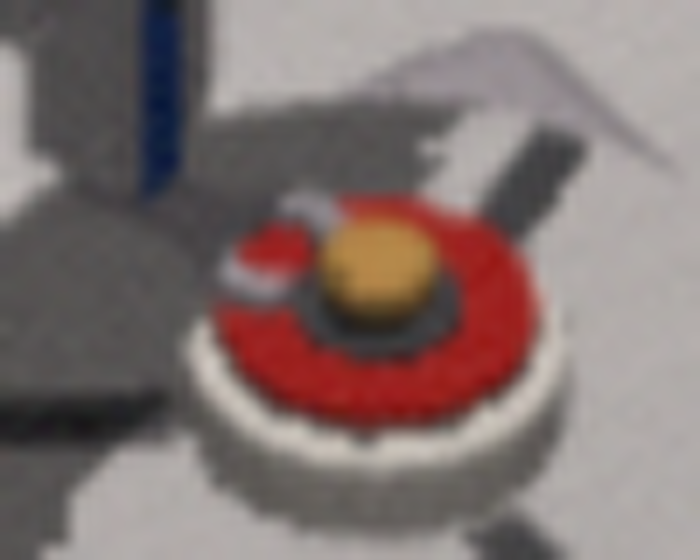

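>>> {"method": "carry_out", "body": {
  "commands": [1,0.15,0.03,-0.02,0,0,0,1,0.3,0.06,-0.02,0,0,0,1,0.49,0.1,-0.02,0,0,0,1,0.49,0.1,-0.02,0,0,0,1,0.49,0.1,-0.02,0,0,0]
}}

```text
time_s: 8.78
ee_pos: [0.4849, 0.0916, 0.172]
eef_rot: [3.137, 0.002, 1.772]
force: [-2.0, -1.2, 4.6]
grip_width: 0.0116
```

>>> {"method": "carry_out", "body": {
  "commands": [1,0.15,0.03,-0.02,0,0,0,1,0.29,0.06,-0.02,0,0,0,1,0.39,0.08,-0.02,0,0,0,1,0.39,0.08,-0.02,0,0,0]
}}

```text
time_s: 9.12
ee_pos: [0.4889, 0.0924, 0.1718]
eef_rot: [3.137, 0.002, 1.772]
force: [-2.5, -0.2, 5.9]
grip_width: 0.0119
```

```bash
cat > f.py <<'E'
from h import *
F=[];M=[]
for k in range(4):
    viewer.camera('scene');o=ctrl.get_obs();F.append(o['force']);M.append(o['moment'])
print(o['time_s'],o['ee_pos'],o['eef_rot'],np.mean(F,0),np.mean(M,0))
E
python3 f.py
```

```text
9.3167 [0.48885193 0.09240651 0.17179249] [3.13639297e+00 1.78439678e-03 1.77230309e+00] [-2.58859538  0.04293422  5.23815941] [0.03186529 0.29490425 0.00050027]
```

>>> {"method": "carry_out", "body": {
  "commands": [1,0.1,0.02,0,0,0,0,1,0.2,0.04,0,0,0,0,1,0.2,0.04,0,0,0,0]
}}

```text
time_s: 9.57
ee_pos: [0.4906, 0.0928, 0.1718]
eef_rot: [3.137, 0.002, 1.772]
force: [-5.5, -0.6, 6.4]
grip_width: 0.0115
```

>>> {"method": "carry_out", "body": {
  "commands": [1,0.1,0.02,0,0,0,0,1,0.2,0.04,0,0,0,0,1,0.2,0.04,0,0,0,0]
}}

```text
time_s: 9.82
ee_pos: [0.492, 0.0931, 0.1718]
eef_rot: [3.139, 0.002, 1.772]
force: [-7.6, -1.9, 8.1]
grip_width: 0.0119
```

>>> {"method": "carry_out", "body": {
  "commands": [1,0.1,0.02,0.06,0,0,0,1,0.22,0.045,0.1,0,0,0,1,0.22,0.045,0.1,0,0,0]
}}

```text
time_s: 10.07
ee_pos: [0.4936, 0.0934, 0.1725]
eef_rot: [3.141, 0.002, 1.772]
force: [-6.7, -1.1, 5.0]
grip_width: 0.0115
```

>>> {"method": "carry_out", "body": {
  "commands": [1,0.1,0.02,0.02,0,0,0,1,0.22,0.045,0.04,0,0,0,1,0.22,0.045,0.04,0,0,0]
}}

```text
time_s: 10.32
ee_pos: [0.4953, 0.0938, 0.1726]
eef_rot: [-3.14, 0.002, 1.772]
force: [-4.6, -0.7, 4.1]
grip_width: 0.0118
```

>>> {"method": "carry_out", "body": {
  "commands": [1,0.12,0.024,0,0,0,0,1,0.25,0.05,0,0,0,0,1,0.25,0.05,0,0,0,0]
}}

```text
time_s: 10.57
ee_pos: [0.4977, 0.0942, 0.1724]
eef_rot: [-3.14, 0.002, 1.772]
force: [-2.7, -0.4, 3.4]
grip_width: 0.0115
```

>>> {"method": "carry_out", "body": {
  "commands": [1,0.1,0.02,0,0,0,0,1,0.2,0.04,0,0,0,0,1,0.2,0.04,0,0,0,0]
}}

```text
time_s: 10.82
ee_pos: [0.4999, 0.0947, 0.1724]
eef_rot: [-3.14, 0.002, 1.772]
force: [-2.3, -1.1, 3.8]
grip_width: 0.0118
```

>>> {"method": "carry_out", "body": {
  "commands": [1,0.06,0.012,0,0,0,0,1,0.1,0.02,0,0,0,0,1,0.1,0.02,0,0,0,0]
}}

```text
time_s: 11.07
ee_pos: [0.501, 0.0949, 0.1725]
eef_rot: [-3.14, 0.002, 1.772]
force: [-2.5, -0.6, 4.2]
grip_width: 0.0118
```

>>> {"method": "carry_out", "body": {
  "commands": [1,0.06,0.012,0,0,0,0,1,0.06,0.012,0,0,0,0]
}}

```text
time_s: 11.23
ee_pos: [0.5018, 0.0951, 0.1726]
eef_rot: [-3.141, 0.002, 1.772]
force: [-1.7, 0.3, 4.7]
grip_width: 0.0118
```

>>> {"method": "carry_out", "body": {
  "commands": [1,0.06,0.012,0,0,0,0,1,0.06,0.012,0,0,0,0]
}}

```text
time_s: 11.4
ee_pos: [0.5023, 0.0952, 0.1726]
eef_rot: [-3.14, 0.002, 1.772]
force: [-3.7, -0.2, 5.4]
grip_width: 0.0117
```

>>> {"method": "carry_out", "body": {
  "commands": [1,0.06,0.012,0,0,0,0,1,0.06,0.012,0,0,0,0]
}}

```text
time_s: 11.57
ee_pos: [0.5024, 0.0952, 0.1726]
eef_rot: [-3.139, 0.002, 1.772]
force: [-7.1, -1.3, 7.3]
grip_width: 0.012
```

The push climbs with the tool stalled at about 33 mm from the axis, which matches the clip being home. Easing the load off, then releasing.

>>> {"method": "carry_out", "body": {
  "commands": [1,-0.03,-0.006,0.04,0,0,0,1,-0.06,-0.012,0.07,0,0,0,1,-0.06,-0.012,0.07,0,0,0]
}}

```text
time_s: 11.82
ee_pos: [0.5022, 0.0952, 0.1735]
eef_rot: [-3.14, 0.002, 1.772]
force: [1.3, 1.2, 4.4]
grip_width: 0.0118
```

>>> {"method": "carry_out", "body": {
  "commands": [0.7,0,0,0,0,0,0,0.5,0,0,0,0,0,0,0.3,0,0,0,0,0,0,0,0,0,0,0,0,0,0,0,0,0,0,0,0,0,0,0,0,0,0]
}}

```text
schema error: expected a multiple of 7 numbers
```

>>> {"method": "carry_out", "body": {
  "commands": [0,0,0,2,0,0,0,0,0,0,5,0,0,0,0,0,0,8,0,0,0,0,-2,0,12,0,0,0,0,-5,0,16,0,0,0,0,-5,0,18,0,0,0,0,-5,0,18,0,0,0,0,-5,0,18,0,0,0]
}}

```text
time_s: 12.48
ee_pos: [0.4523, 0.0952, 0.3544]
eef_rot: [3.14, 0.002, 1.773]
force: [0.0, 0.4, -1.9]
grip_width: 0.047
```

```bash
python3 - <<'E'
from h import *
o=ctrl.get_obs();print(o['time_s'],o['ee_pos'],o['force'],o['grip_width'])
im,d=viewer.camera('scene');i=viewer.camera_info('scene')
a=cv2.resize(im[165:215,310:375],None,fx=10,fy=10,interpolation=cv2.INTER_CUBIC);cv2.imwrite('pics/s4.png',a)
im,d=viewer.camera('wrist');i=viewer.camera_info('wrist')
hsv=cv2.cvtColor(im,cv2.COLOR_BGR2HSV)
red=((hsv[...,0]<8)|(hsv[...,0]>172))&(hsv[...,1]>130);brass=(hsv[...,0]>12)&(hsv[...,0]<30)&(hsv[...,1]>90);blue=(hsv[...,0]>105)&(hsv[...,0]<130)&(hsv[...,1]>120)
for n,m in(('red',red),('brass',brass),('blue',blue)):
    P,u,v=cloud(i,d,m)
    k=(np.hypot(P[:,0]-.5345,P[:,1]-.101)<.06)&(P[:,2]>.12)&(P[:,2]<.23)
    P=P[k];print(n,len(P),np.median(P,0))
    if n=='blue': t=P[P[:,2]>P[:,2].max()-.008];print('tab top',t.mean(0),cv2.minAreaRect((t[:,:2]*1000).astype(np.float32)))
cv2.imwrite('pics/w4.png',im)
E
```

```text
12.4833 [0.4523021  0.0952198  0.35444478] [ 0.03152378  0.41963188 -1.87886667] 0.046993926140248644
red 1228 [0.53518612 0.10517215 0.1633703 ]
brass 243 [0.53379609 0.10157203 0.17514463]
blue 297 [0.49546559 0.0941641  0.20774973]
tab top [0.49973393 0.09447542 0.2079663 ] ((500.4630126953125, 94.5864028930664), (19.416643142700195, 10.041446685791016), 10.934554100036621)
```

View pics/s4.png

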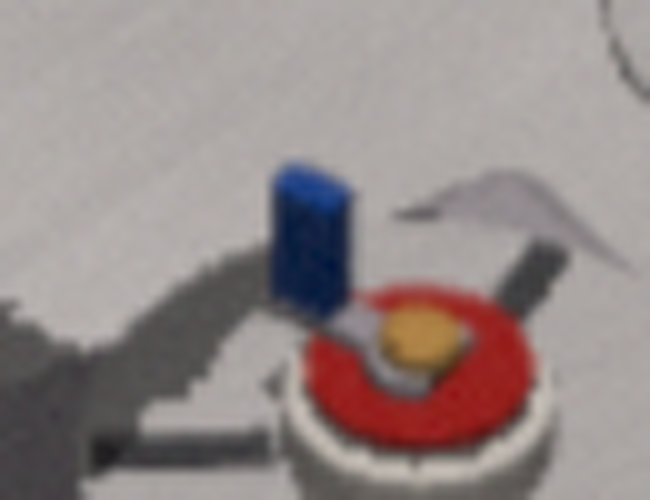

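The scene crop shows the clip lying flat under the brass head (420,335), its tab upright at (310,240), with the washer held down. My opening call was refused for a wrong count of numbers, so the fingers opened during the lift instead. I'll take one close look from above to confirm nothing shifted.

```bash
python3 - <<'E'
from h import *
im=cv2.imread('pics/w4.png');i=viewer.camera_info('wrist')
# predicted pixel of axis at groove height
R=np.array(i['R']);K=np.array([[i['fx'],0,i['cx']],[0,i['fy'],i['cy']],[0,0,1.]])
p=cv2.projectPoints(np.array([[.5342,.1013,.168]]),cv2.Rodrigues(R)[0],np.array(i['t']),K,np.array(i['D'],float))[0][0,0];print(p)
x,y=int(p[0]),int(p[1]);x0,y0=max(x-45,0),max(y-45,0)
cv2.imwrite('pics/c5.png',cv2.resize(im[y0:y0+75,x0:x0+90],None,fx=8,fy=8,interpolation=cv2.INTER_CUBIC))
E
```

```text
[313.09278295 288.94764769]
```

View pics/c5.png

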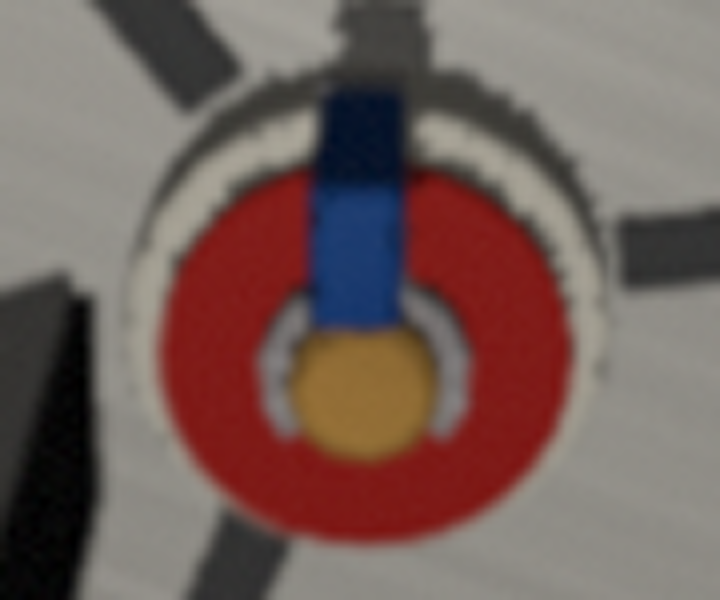

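The close crop shows the ring centred round the brass head (365,395). The noses (290,435 and 440,435) are past the core, about 9 mm ahead of the axis after allowing for parallax, so the clip is fully home. Handing in.

```bash
python3 -c "
from station import ticket,ctrl
print(ctrl.get_obs()['time_s'],ticket.hand_in())"
```

```text
the job is handed in; nothing more can be done
12.5833 None
```

The blue-tabbed clip is snapped into the spindle's groove and holding the red washer down. I handed the job in at 12.6 s with the gripper clear of everything.

**What I did:** I gripped the clip by its tab at 50 N and felt for the washer, which put the slice setting at about 21 mm. I pressed the washer down about 7 mm, with about 5.5 N upward on the tool. I then pushed the clip in along its own x. The push peaked at about 8 N and fell away at the snap, then climbed to about 7 N when the clip's back met the core. The downward load rose briefly to about 8 N during the push, and I eased it.

**Last checks:**
- **Washer:** its top is at 163.4 mm, against 170.2 mm when free, so it is held down about 6.8 mm.
- **Clip position:** the noses are past the core. The tab centre is 34.4 mm from the axis, where 34 mm is expected.
- **Other things:** I did not move the black-tabbed clip or anything else, and nothing touched them as far as I could tell. I did not measure their places again at the end.

**What went wrong:** the call to open the fingers before lifting was refused because I gave it a wrong count of numbers. The fingers therefore opened while the arm was already rising. The pictures taken afterwards show the clip still in place. My reading of the tab's position is good to only about 1 mm.

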